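# Fit the DC-link fuse into its spring clips

### The job

Take the big cartridge fuse (the longest and thickest of the three) from the grey fuse rack and snap it fully home into both spring clips of the black fuse block on the white test panel, level and centred between the end stops. Press it in firmly but without forcing it into the brittle block (20 to 25 N is plenty, 50 N cracks it), leave the two smaller fuses in the rack, do not disturb the other things on the bench, and let go.

Things in the scene. Friction and masses are not known exactly. Their poses are not given: they have to be found in the camera images.
- fuse: The big cartridge fuse to fit, longest and thickest in the rack: rigid cylinder 127 mm long, about 120 g (90 to 160), white ceramic tube 20.4 mm in diameter with a bright metal cap 22 mm in diameter and 25 mm long at each end. Origin at its centre (mid-length, on its axis); x axis along its length (either end first is right; it may roll about x).
- fuse_mid: A smaller fuse to be left in the rack: 85 mm long, 14 mm in diameter, white tube with metal caps. Origin at its centre, x along its length.
- fuse_thin: The thinnest fuse, to be left in the rack: 85 mm long, 10 mm in diameter. Origin at its centre, x along its length.
- rack: Grey fuse rack, fixed: base 100 x 190 x 6 mm, two combs across it at x = -30 and +30 mm (6 mm thick, tops 32 mm high, 54 mm open between them) with V notches at y = -65, 0, +65 mm. A fuse lies along x in each pair of notches, in any order; the big fuse's axis is about 32 mm above the bench. Origin: centre of its underside, z up.
- panel: White test panel 270 x 190 x 8 mm, fixed to the bench, with the black fuse block along its -y side (block's centre line at panel y = -45 mm) and a green driver board along its +y side (y = 10 to 90 mm, parts up to 33 mm above the bench). Origin at the centre of its underside, x along the fuse block, z up.
- seat (a point): Where the fuse's centre must end: midway between the clips, 44 mm above the bench; axes: x along the block, y across, z up. Black side barriers at y = 19.5 to 22.5 mm on both sides, tops at z = +7 mm, leave 9 mm beside the fuse: fingers holding it by its sides do not fit in as it goes home. A seated fuse's tube top is at z = +10 mm. End stops at x = -67.5 and +67.5 mm leave it 4 mm at each end.
- mouth (a point): Where the fuse's centre lies when it is let down level between the clips' flares and released: it rests there, 17 mm above the seat and 2 mm to its +y side, clear of the barriers if held by the fingertips. Axes as the seat's. From there it must be pressed down on its top: 10 to 13 N over each clip, followed down to the seat plates (hard stop); it does not drop home by itself.
- clip_a_mid (a point): The copper fork clip at seat x = -50 mm, 16 mm long; point on the axis of a seated fuse, axes as the seat's. Seat plate at z = -11 mm. Fixed tine: inner face at y = +11 mm, bent outward at 45 degrees from z = +10 to +17 mm. Sprung jaw: hinged at its foot at y = -14, z = -17 mm, rolled lip of radius 3 mm centred at y = -10, z = +10 mm, outward flare above it to z = +19 mm.
- clip_b_mid (a point): The copper fork clip at seat x = +50 mm, 16 mm long; point on the axis of a seated fuse, axes as the seat's. Seat plate at z = -11 mm. Fixed tine: inner face at y = +11 mm, bent outward at 45 degrees from z = +10 to +17 mm. Sprung jaw: hinged at its foot at y = -14, z = -17 mm, rolled lip of radius 3 mm centred at y = -10, z = +10 mm, outward flare above it to z = +19 mm.
- jaw_a (a joint): Sprung jaw of the clip at seat x = -50 mm: 0 = shut, grows as the fuse pushes it aside; about 0.16 rad while the fuse's widest part passes, about 0 again with the fuse seated.
- jaw_b (a joint): Sprung jaw of the clip at seat x = +50 mm, the same.
- probe_box: Differential probe: white plastic box 60 x 160 x 30 mm with short plugs at its ends, loose, a bystander beyond the work. Origin at the centre of its underside, y along its length.
- driver: Screwdriver 190 mm long lying on the bench, a loose bystander to the robot's far left. Origin in its underside.
There are look-alikes about, which are no part of the job. Leave any pink or turquoise look-alike of the fuse alone.

How it is judged (in metres and radians):
At the end, for the whole second after the job is handed in: The big fuse rests fully home in both clips: its centre within 2 mm of the seat point in height and sideways and within 5 mm along, its axis within 0.035 rad of the block's, both jaws closed over it (below 0.06 rad), still, and released (z of fuse in the frame of seat between -0.002 and 0.002 m and y of fuse in the frame of seat between -0.002 and 0.002 m and x of fuse in the frame of seat between -0.005 and 0.005 m and angle between the x axis of fuse and the x axis of seat, either way round below 0.035 rad and value of joint each of jaw_a, jaw_b below 0.06 rad and linear speed of fuse below 0.01 m/s); the robot touches nothing.
It fails at once if the fuse is forced against the block with more than 50 N (contact force between fuse and panel above 50 N).
It fails at once if a smaller fuse is moved by more than 15 mm (distance of any of fuse_mid, fuse_thin from where it was at the start of the episode above 0.015 m).
It fails at once if the probe box or the screwdriver is shoved by more than 20 mm (distance of any of probe_box, driver from where it was at the start of the episode above 0.02 m).
It also fails if it takes over 58 s, if anything falls off the work surface, if the arm or the gripper's body presses on something with over 40 N, if the wrist force passes 120 N, or if a joint passes its speed limit or range.

### The arm

A 6-joint arm with a two-finger parallel gripper is mounted at the origin on the work surface. World frame = base frame: x ahead of the robot, y to its left, z up, the work surface at z = 0. Lengths are in mm, angles in rad, forces in N, time in s.
With the tool pointing down it reaches from about 375 to 925 mm from the base axis. Payload 5.7 kg.
Tool frame: the origin (TCP) lies midway between the tips of the shut fingers; the grasp point (between the pads) lies 19 mm behind it; z points along the fingers, y is the line along which they close (so a half turn about z gives the same grasp; the last joint's range is limited). The gripper opens to 85 mm and grips with 20 to 120 N. Pads are 22 mm wide; open, the fingers measure 114 mm over their backs; the gripper's body (76 mm by 85 mm) begins 54 mm behind the grasp point. The pads swing forward as they close: fully open they stand 13 mm farther back than shut.
Start: joints at [0.996, 0.359, 1.51, -0, 1.272, -0.115], TCP at [266.249, 537.656, 231.267] pointing down, gripper open.
Joint ranges: [-2.97, 2.97], [-1.01, 2.36], [0.21, 2.38], [-0.96, 4.11], [0.2, 2.71], [-2.98, 2.98]. Speed limits (rad/s): [2.39, 2.39, 3.14, 3.14, 3.14, 3.14].

### API

Orientations are given as a rotation vector (axis times angle).
In Python, from station import env gives the robot as it stands.
- The arm moves only by the tool jog_arm, never from a script. Its argument "steps" is a list of rows, each a list of 3 entries, a list of its own where there are three numbers: the shift along the tool's x, y, z in m, then the turn, a rotation vector about the tool's x, y, z in degrees, then the finger opening in m, from 0 to 0.0854. In form: [[[tx, ty, tz], [wx, wy, wz], claw], ...]. A call has 1 to 10 rows; each row shifts and turns the commanded pose from where the row before left it, along the tool's axes as they then stand; what a row does not reach is not made up. A row lasts 1/12 s, in which the tool goes at most 41.7 mm and 7.16 degrees, less where a joint would pass 70% of its speed; a pose out of reach is approached as far as the arm can. A call with a gripper value outside its range is refused whole. The fingers move at their own pace and stop on an object; "force" is the grip in N (left out, the last holds). Time passes only in rows, so rows that do not move let the fingers close. It gives the time, the measured TCP pose, the force, the opening and the grip force at its end, in the units of the state.
- env.get_state(): the state, without advancing time (a new reading comes with each control period).
- env.snapshot(name): name is "scene" or "top" or "wrist"; returns a dict with "frame" (384x512x3 uint8, blue, green, red), "depth" (384x512 float32, mm along the optical axis (not along the pixel's ray), 0 where there is no reading), "intrinsics" (3x3 intrinsics, pixels), "R" (3x3) and "t" (3): a world point X has camera coordinates R X + t; the wrist camera has in their place "tool_from_camera" (4x4, takes a point from camera to tool coordinates, whose origin is the TCP and whose axes are the flange's). Camera axes: x right, y down, z forward; pixel columns grow to the right and rows downward; lengths in mm; the calibration is good to about 2 mm. A picture is of the moment at which its call begins: read the wrist's pose just before it.
- env.close_job(): hands the job in; it is judged then, once.
Trained networks look in a picture, given as the dict that the camera call returned (one of the last four; its "shot" number tells which), for a name from the list of things; names that differ only in an ending like _2 or _b are one class to them, and where a whole thing is asked for, a point or a joint stands for the part that bears it (a point fixed in the world has none). Each returns a list of dicts, best first, with "p" (0 to 1); they miss things now and then, are a little off and sometimes report something else, mostly with a low value. They report only what shows in the picture. A call takes as long as a camera call. They do not tell look-alikes from the thing itself.
- env.search_frame(target, picture): "at" ([x, y, z] in mm, in world coordinates, good to about 4 mm: the middle of the surface that is visible of it).
- env.pinpoint(target, picture): "at" ([x, y, z] in mm, in world coordinates, good to about 4 mm: a listed point, or the origin of a listed thing).
The state is a dict: "t": time; "joints": joint angles; "dq": joint speeds; "joint_torque": joint torques, N m; "eef_pos": TCP position; "ee_rot": TCP orientation; "ft_force": force on the tool from outside, world axes, zero at the start; "torque": the same for the moment, N m; "finger_gap": finger opening in mm; "grip_force": force on a finger pad.
Only numpy, scipy, OpenCV 4.12 (cv2) and the standard library are available. Lean on these libraries where they do the work, as an engineer would, in place of code of your own. Each camera call takes 0.05 s, during which the arm holds its last target. There are 200 camera calls.

## Working session

There is one attempt and no reset: what is moved stays moved. The work goes in short steps, Python scripts to look and compute and a tool call to move; the robot and the scene stay as the last step left them, time stands still between calls to the robot, and variables do not carry over. Pictures are saved under pics/ and viewed, at most 10 in all, crops included, and the job is handed in when it is done.

Besides the shell and the picture viewer there is one more tool, called as name([rows], argument=value, ...), one row to a line, values as JSON. jog_arm: Moves the arm, as the interface text tells. Its arguments: {"type":"object","properties":{"steps":{"type":"array"},"force":{"type":"number"}},"required":["steps"]}

```bash
mkdir -p pics; ls
cat > h.py <<'E'
import numpy as np, cv2
from station import env
from scipy.spatial.transform import Rotation as Rn
def world(s,u,v,d=None):
    K=np.array(s["intrinsics"]); z=s["depth"][int(v),int(u)] if d is None else d
    return np.array(s["R"]).T@(np.linalg.inv(K)@[u,v,1]*z-np.array(s["t"]))
def cloud(s):
    K=np.array(s["intrinsics"]);d=s["depth"];v,u=np.mgrid[:384,:512]
    P=np.stack([(u-K[0,2])/K[0,0]*d,(v-K[1,2])/K[1,1]*d,d],-1)
    return (P-np.array(s["t"]))@np.array(s["R"])
E
python3 - <<'E'
from h import *
st=env.get_state();print(st)
for c in("top","scene"):
    s=env.snapshot(c);cv2.imwrite(f"pics/{c}.png",s["frame"]);np.save(f"{c}.npy",s,allow_pickle=True)
    for n in("fuse","fuse_mid","fuse_thin","rack","panel","seat","mouth","clip_a_mid","clip_b_mid","probe_box","driver"):
        print(c,n,[(np.round(r["at"]),round(r["p"],2)) for r in env.pinpoint(n,s)][:4])
E
```

```text
pics
{'t': 0.0, 'joints': array([ 9.95902524e-01,  3.59521707e-01,  1.51148902e+00, -9.91312540e-06,
        1.27250428e+00, -1.15115555e-01]), 'dq': array([-0.00061767, -0.00062354, -0.00188067, -0.00136941, -0.00066622,
       -0.00165705]), 'joint_torque': array([ 3.83776525e-03, -5.27622771e+01, -2.78621060e+01,  1.78361961e-04,
        1.33803865e-02,  1.73657611e-05]), 'eef_pos': array([265.87631563, 537.07679385, 230.42212366]), 'ee_rot': array([-7.15722476e-01, -3.05831802e+00,  2.84614239e-03]), 'ft_force': array([0.59166225, 0.37823078, 0.69122171]), 'torque': array([ 0.01676806, -0.00915985, -0.00088959]), 'grip_force': 0.0, 'finger_gap': 85.17667433714603}
top fuse [(array([ 314., -280.,    9.]), 0.87), (array([ 649., -176.,    9.]), 0.86), (array([ 575., -410.,    8.]), 0.76), (array([353.,   2.,  11.]), 0.68)]
top fuse_mid [(array([ 494., -267.,   30.]), 0.59)]
top fuse_thin [(array([ 462., -142.,   28.]), 0.48)]
top rack [(array([ 482., -202.,    1.]), 0.69)]
top panel [(array([551., 223.,   0.]), 0.6)]
top seat []
top mouth [(array([533., 184.,  65.]), 0.83)]
top clip
[... 196 characters left out ...]
y([529., 183.,  65.]), 0.56)]
scene fuse [(array([ 576., -418.,   15.]), 0.89), (array([ 480., -205.,   34.]), 0.87), (array([345.,   3.,  11.]), 0.82), (array([ 315., -274.,   11.]), 0.63)]
scene fuse_mid [(array([ 501., -260.,   29.]), 0.52)]
scene fuse_thin [(array([ 465., -138.,   26.]), 0.59)]
scene rack [(array([ 484., -200.,   -3.]), 0.94)]
scene panel [(array([548., 224.,   3.]), 0.71)]
scene seat [(array([533., 182.,  43.]), 0.58), (array([474., 455.,  -3.]), 0.45)]
scene mouth [(array([532., 182.,  62.]), 0.8)]
scene clip_a_mid [(array([483., 199.,  41.]), 0.62)]
scene clip_b_mid [(array([577., 166.,  43.]), 0.84)]
scene probe_box [(array([776.,  41.,  -3.]), 0.65)]
scene driver []
```

View pics/top.png

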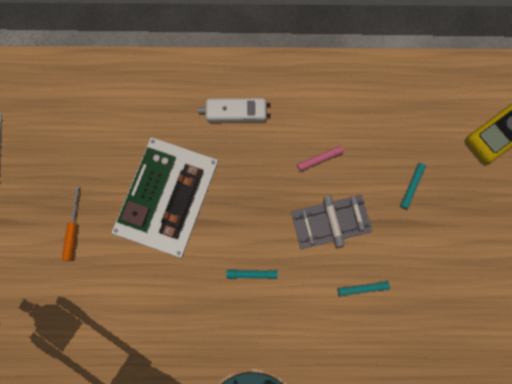

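```bash
python3 - <<'E'
from h import *
s=np.load("top.npy",allow_pickle=True).item()
K=np.array(s["intrinsics"]);R=np.array(s["R"]);t=np.array(s["t"])
for p in([482,-202,32],[532,183,44]):
    c=K@(R@p+t);print(c[:2]/c[2],c[2])
    u,v=(c[:2]/c[2]).astype(int)
    cr=s["frame"][max(0,v-60):v+60,max(0,u-70):u+70]
    cv2.imwrite(f"pics/crop{int(p[0])}.png",cv2.resize(cr,None,fx=5,fy=5,interpolation=cv2.INTER_CUBIC));print(u-70,v-60)
E
python3 - <<'E'
import cv2
a=cv2.imread("pics/crop482.png");b=cv2.imread("pics/crop532.png");print(a.shape,b.shape)
E
```

```text
[332.5361664  219.67085392] 1151.117964373443
262 159
[178.60613777 198.4145922 ] 1146.1395904782603
108 138
(600, 700, 3) (600, 700, 3)
```

The top view shows the rack at (332,221), with the longest and thickest white fuse in its middle notch (333,221). The smaller fuses are at (308,226) and (358,213). The look-alikes are pink (320,159) and turquoise (413,186), (363,288) and (252,274). The fuse block is at (181,200). I choose (333,221) and will check it in a crop.

View pics/crop482.png

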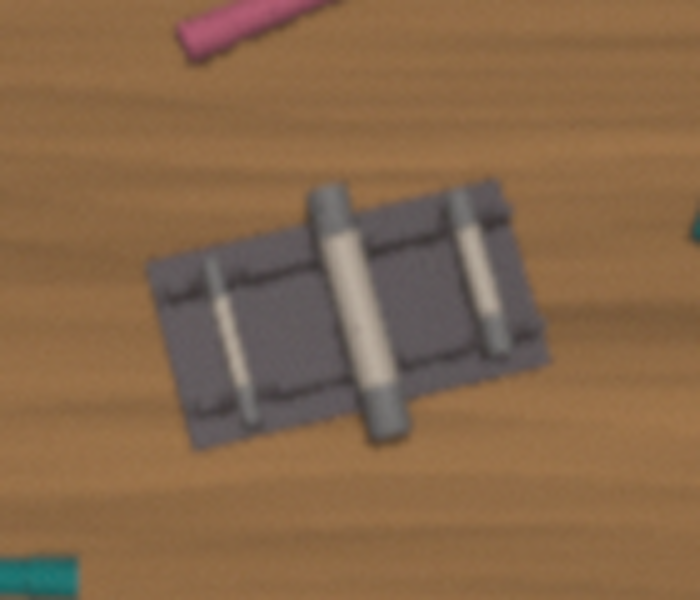

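Run:
```python
from h import *
for c in("top","scene"):
    s=np.load(c+".npy",allow_pickle=True).item()
    P=cloud(s);X=P.reshape(-1,3)
    print(c,"table z",np.median(P[(abs(P[...,0]-450)<40)&(abs(P[...,1]-330)<20)][:,2]))
    # big fuse: points above 36mm near rack
    m=(abs(X[:,0]-482)<75)&(abs(X[:,1]+202)<110)&(X[:,2]>37)&(X[:,2]<60);Q=X[m]
    def ax(Q):
        mu=np.median(Q[:,:2],0);w,V=np.linalg.eigh(np.cov((Q[:,:2]-mu).T));d=V[:,1]*np.sign(V[0,1])
        a=(Q[:,:2]-Q[:,:2].mean(0))@d;lo,hi=np.percentile(a,[.5,99.5]);return Q[:,:2].mean(0)+d*(lo+hi)/2,np.degrees(np.arctan2(d[1],d[0])),hi-lo,np.percentile(Q[:,2],[50,95])
    print(c,"fuse",len(Q),ax(Q))
    # panel outline: z 4..14 near white
    f=s["frame"].reshape(-1,3).min(1)
    m=(abs(X[:,0]-551)<190)&(abs(X[:,1]-223)<160)&(X[:,2]>4)&(X[:,2]<60);Q=X[m].astype(np.float32)
    r=cv2.minAreaRect(Q[:,:2].copy());print(c,"panel",len(Q),r)
    m=(abs(X[:,0]-532)<100)&(abs(X[:,1]-183)<60)&(X[:,2]>46)&(X[:,2]<75);Q=X[m];print("high",len(Q),len(Q)>5 and ax(Q))
```

```text
top table z 6.40636849777969
top fuse 383 (array([ 480.42134852, -204.45813664]), np.float64(13.652390915910273), np.float64(125.86399981940204), array([41.67156268, 45.6371337 ]))
top panel 7968 ((551.1571044921875, 223.35076904296875), (319.1285400390625, 377.7271423339844), 89.81835174560547)
high 280 (array([532.29564596, 180.99832266]), np.float64(-19.15528340688559), np.float64(138.30587502369008), array([52.40382275, 61.78372443]))
scene table z 6.336039884675455
scene fuse 337 (array([ 476.72957467, -207.39338927]), np.float64(13.720474042864847), np.float64(127.99630908422276), array([41.95909465, 45.07953231]))
scene panel 5887 ((549.86083984375, 222.5385284423828), (370.7137451171875, 310.55487060546875), 2.3318145275115967)
high 226 (array([527.92735139, 178.18990868]), np.float64(-18.975504476503918), np.float64(140.93006775779673), array([52.25953279, 60.72800523]))
```

The crop confirms the big white fuse in the middle notch, with its caps at (330,205) and (388,415). The thinner fuses lie at left (232,345) and right (480,275). Next I work out the move above it.

```bash
cat >> h.py <<'E'
def plan(xyz,ang,st=None):
    """tool-frame shift (m) and z-turn (deg) to go to TCP xyz (mm), tool down, tool x at world angle ang (deg)"""
    st=st or env.get_state();R=Rn.from_rotvec(st["ee_rot"]).as_matrix()
    d=R.T@(np.array(xyz)-st["eef_pos"])/1000
    a=np.radians(ang);x=np.array([np.cos(a),np.sin(a),0]);z=np.array([0,0,-1.]);T=np.column_stack([x,np.cross(z,x),z])
    w=np.degrees(Rn.from_matrix(R.T@T).as_rotvec())
    print("pos",np.round(st["eef_pos"],1),"xang",round(np.degrees(np.arctan2(R[1,0],R[0,0])),2),"shift",np.round(d,4),"turn",np.round(w,2),"q",np.round(st["joints"],2),"ft",np.round(st["ft_force"],1),"t",round(st["t"],2),"gap",round(st["finger_gap"],1))
    return d,w
E
python3 -c "
from h import *
plan([480,-204,160],13.7);plan([480,-204,160],-166.3)
print(env.snapshot('wrist')['tool_from_camera'])"
```

```text
pos [266.2 537.7 231.3] xang 153.66 shift [-0.5207 -0.5698  0.0713] turn [-0.0000e+00  1.0000e-02  1.3996e+02] q [ 1.    0.36  1.51  0.    1.27 -0.12] ft [ 0.1  0.2 -0.1] t 1.2 gap 85.2
pos [266.2 537.7 231.3] xang 153.66 shift [-0.5207 -0.5698  0.0713] turn [-1.000e-02 -0.000e+00 -4.004e+01] q [ 1.    0.36  1.51  0.    1.27 -0.12] ft [ 0.1  0.2 -0.1] t 1.2 gap 85.2
[[-4.47763374e-04 -9.65658534e-01 -2.59814157e-01  6.46919426e+01]
 [ 9.99998378e-01 -8.85653712e-04  1.56833801e-03 -4.08697484e-01]
 [-1.74458435e-03 -2.59813033e-01  9.65657364e-01 -1.42934011e+02]
 [ 0.00000000e+00  0.00000000e+00  0.00000000e+00  1.00000000e+00]]
```

jog_arm([
  [[-0.026,-0.0285,0.0015],[0,0,0],0.05],
  [[-0.026,-0.0285,0.0015],[0,0,0],0.05],
  [[-0.026,-0.0285,0.0015],[0,0,0],0.05],
  [[-0.026,-0.0285,0.0015],[0,0,0],0.05],
  [[-0.026,-0.0285,0.0015],[0,0,0],0.05],
  [[-0.026,-0.0285,0.0015],[0,0,0],0.05],
  [[-0.026,-0.0285,0.0015],[0,0,0],0.05],
  [[-0.026,-0.0285,0.0015],[0,0,0],0.05],
  [[-0.026,-0.0285,0.0015],[0,0,0],0.05],
  [[-0.026,-0.0285,0.0015],[0,0,0],0.05],
])

```text
t: 2.08
eef_pos: [373.0, 165.2, 216.5]
ee_rot: [0.715, 3.058, 0.0]
ft_force: [1.0, 0.8, 0.1]
finger_gap: 50.2
grip_force: 0.0
```

jog_arm([
  [[-0.026,-0.0285,0.0015],[0,0,0],0.05],
  [[-0.026,-0.0285,0.0015],[0,0,0],0.05],
  [[-0.026,-0.0285,0.0015],[0,0,0],0.05],
  [[-0.026,-0.0285,0.0015],[0,0,0],0.05],
  [[-0.026,-0.0285,0.0015],[0,0,0],0.05],
  [[-0.026,-0.0285,0.0015],[0,0,0],0.05],
  [[-0.026,-0.0285,0.0015],[0,0,0],0.05],
  [[-0.026,-0.0285,0.0015],[0,0,0],0.05],
  [[-0.026,-0.0285,0.0015],[0,0,0],0.05],
  [[-0.026,-0.0285,0.0015],[0,0,0],0.05],
])

```text
t: 2.92
eef_pos: [479.5, -206.0, 201.4]
ee_rot: [0.717, 3.058, -0.0]
ft_force: [1.2, -0.6, -0.1]
finger_gap: 49.9
grip_force: 0.0
```

jog_arm([
  [[0,0,0.007],[0,0,-6.7],0.05],
  [[0,0,0.007],[0,0,-6.7],0.05],
  [[0,0,0.007],[0,0,-6.7],0.05],
  [[0,0,0.007],[0,0,-6.7],0.05],
  [[0,0,0.007],[0,0,-6.7],0.05],
  [[0,0,0.007],[0,0,-6.7],0.05],
  [[0,0,0],[0,0,0],0.05],
  [[0,0,0],[0,0,0],0.05],
])

```text
t: 3.58
eef_pos: [479.1, -203.8, 159.2]
ee_rot: [0.373, -3.119, -0.001]
ft_force: [-0.2, 0.1, -0.3]
finger_gap: 49.9
grip_force: 0.0
```

```bash
cat >> h.py <<'E'
def wpix():
    """wrist picture, world cloud"""
    st=env.get_state();s=env.snapshot("wrist");M=np.array(s["tool_from_camera"])
    K=np.array(s["intrinsics"]);d=s["depth"];v,u=np.mgrid[:384,:512]
    P=np.stack([(u-K[0,2])/K[0,0]*d,(v-K[1,2])/K[1,1]*d,d],-1)
    R=Rn.from_rotvec(st["ee_rot"]).as_matrix()
    W=(P@M[:3,:3].T+M[:3,3])@R.T+st["eef_pos"];W[d==0]=np.nan
    return st,s,W
def ax(Q):
    mu=Q[:,:2].mean(0);w,V=np.linalg.eigh(np.cov((Q[:,:2]-mu).T));d=V[:,1]*np.sign(V[0,1])
    a=(Q[:,:2]-mu)@d;lo,hi=np.percentile(a,[.5,99.5]);return np.round(mu+d*(lo+hi)/2,1),np.round(np.degrees(np.arctan2(d[1],d[0])),2),round(hi-lo,1),np.round(np.percentile(Q[:,2],[50,95]),1),len(Q)
E
python3 - <<'E'
from h import *
plan([480,-204,160],-166.3)
st,s,W=wpix();cv2.imwrite("pics/w1.png",s["frame"])
X=W.reshape(-1,3)
for zl in(36,38,40):
    Q=X[(abs(X[:,0]-480)<75)&(abs(X[:,1]+204)<45)&(X[:,2]>zl)&(X[:,2]<60)];print(ax(Q))
print([ (np.round(r["at"],1),r["p"]) for r in env.pinpoint("fuse",s)])
E
```

```text
pos [ 479.1 -203.8  159.2] xang -166.35 shift [-0.0008 -0.0004 -0.0008] turn [ 0.03 -0.04 -0.05] q [-0.53  0.33  1.77 -0.    1.05 -2.34] ft [-0.2  0.1 -0.3] t 3.58 gap 49.9
(array([ 479.1, -203.1]), np.float64(13.77), np.float64(126.0), array([41.8, 43.9]), 2567)
(array([ 479.1, -203.1]), np.float64(13.66), np.float64(126.0), array([42. , 43.9]), 2354)
(array([ 479.1, -203.1]), np.float64(13.73), np.float64(126.0), array([42.4, 44. ]), 1943)
[(array([ 568.9, -416.4,    8.6]), 0.97), (array([ 481.5, -202.9,   29.4]), 0.95), (array([346. ,   6.3,  10.2]), 0.67), (array([ 647.5, -175.9,    9.2]), 0.64)]
```

View pics/w1.png

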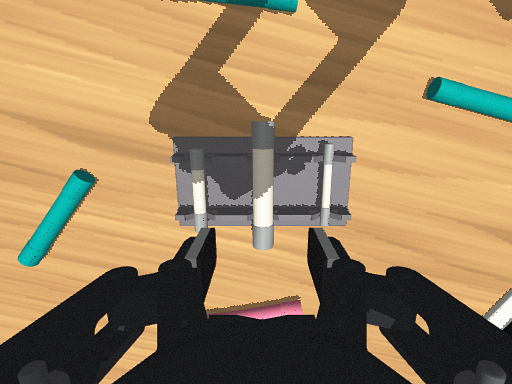

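The wrist view shows the big fuse (262,185) midway between the fingers, with the smaller ones at (198,190) and (326,185). I descend.

jog_arm([
  [[0,0.0007,0.03],[0,0,0],0.05],
  [[0,0,0.03],[0,0,0],0.05],
  [[0,0,0.03],[0,0,0],0.05],
  [[0,0,0.02],[0,0,0],0.05],
  [[0,0,0.015],[0,0,0],0.05],
  [[0,0,0.0095],[0,0,0],0.05],
  [[0,0,0],[0,0,0],0.05],
  [[0,0,0],[0,0,0],0.015],
  [[0,0,0],[0,0,0],0.015],
  [[0,0,0],[0,0,0],0.015],
], force=40)

```text
t: 4.52
eef_pos: [479.5, -202.5, 26.1]
ee_rot: [-0.377, 3.118, 0.001]
ft_force: [-0.7, 2.1, 4.7]
finger_gap: 18.7
grip_force: 39.3
```

jog_arm([
  [[0,0,0],[0,0,0],0.015],
  [[0,0,0],[0,0,0],0.015],
  [[0,0,0],[0,0,0],0.015],
  [[0,0,0],[0,0,0],0.015],
  [[0,0,0],[0,0,0],0.015],
  [[0,0,0],[0,0,0],0.015],
])

```text
t: 5.02
eef_pos: [479.4, -202.6, 26.1]
ee_rot: [-0.378, 3.118, 0.0]
ft_force: [-0.0, 4.9, 6.5]
finger_gap: 18.8
grip_force: 39.5
```

Run:
```python
from h import *
st,s,W=wpix();cv2.imwrite("pics/w2.png",s["frame"])
X=W.reshape(-1,3)
Q=X[(abs(X[:,0]-480)<75)&(abs(X[:,1]+204)<45)&(X[:,2]>37)&(X[:,2]<48)];print(ax(Q))
c=env.snapshot("scene");cv2.imwrite("pics/s2.png",c["frame"])
K=np.array(c["intrinsics"]);p=K@(np.array(c["R"])@[480,-203,40]+np.array(c["t"]));u,v=(p[:2]/p[2]).astype(int);print(u,v)
a=cv2.resize(s["frame"],(400,300));b=c["frame"][max(0,v-50):v+50,max(0,u-65):u+65]
b=cv2.resize(b,(400,300),interpolation=cv2.INTER_CUBIC);cv2.imwrite("pics/c2.png",np.hstack([a,b]))
```

```text
(array([ 467.3, -206.3]), np.float64(13.72), np.float64(101.7), array([41.8, 43.8]), 7841)
176 202
```

View pics/c2.png

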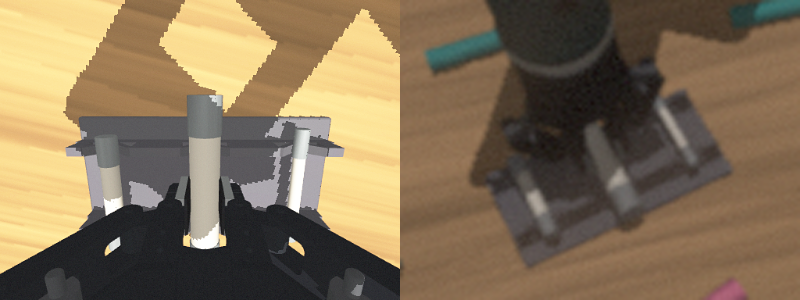

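The fuse tube is between the fingers (left panel, about (205,200)). The gap of 18.8 mm suggests the grip is slightly above the axis, so I reopen, go 3 mm lower and grip again.

jog_arm([
  [[0,0,0],[0,0,0],0.035],
  [[0,0,0],[0,0,0],0.035],
  [[0,0,0.003],[0,0,0],0.035],
  [[0,0,0],[0,0,0],0.035],
  [[0,0,0],[0,0,0],0.015],
  [[0,0,0],[0,0,0],0.015],
  [[0,0,0],[0,0,0],0.015],
  [[0,0,0],[0,0,0],0.015],
  [[0,0,0],[0,0,0],0.015],
])

```text
t: 5.87
eef_pos: [478.8, -202.7, 21.8]
ee_rot: [0.379, -3.118, -0.001]
ft_force: [-1.3, 3.4, 2.9]
finger_gap: 19.1
grip_force: 39.0
```

jog_arm([
  [[0,0,-0.005],[0,0,0],0.015],
  [[0,0,-0.01],[0,0,0],0.015],
  [[0,0,-0.015],[0,0,0],0.015],
  [[0,0,-0.03],[0,0,0],0.015],
  [[0,0,-0.03],[0,0,0],0.015],
  [[0,0,-0.03],[0,0,0],0.015],
  [[0,0,0],[0,0,0],0.015],
  [[0,0,0],[0,0,0],0.015],
], force=50)

```text
t: 6.53
eef_pos: [480.8, -204.6, 144.4]
ee_rot: [-0.378, 3.114, -0.006]
ft_force: [0.3, -0.5, -1.4]
finger_gap: 18.6
grip_force: 49.0
```

```bash
cat >> h.py <<'E'
def held():
    """held fuse in tool coordinates (mm): axis line fit on visible top points"""
    st,s,W=wpix();R=Rn.from_rotvec(st["ee_rot"]).as_matrix();T=(W-st["eef_pos"])@R
    m=(abs(T[...,1])<12)&(T[...,2]>-25)&(T[...,2]<12)&(T[...,0]<-12)&(T[...,0]>-80)
    Q=T[m]
    xs=np.arange(-66,-14,6);out=[]
    for x in xs:
        q=Q[abs(Q[:,0]-x)<3]
        if len(q)>20: out.append([x,(np.percentile(q[:,1],1)+np.percentile(q[:,1],99))/2,np.percentile(q[:,2],5),len(q)])
    print(np.round(out,1));print("far end x",np.percentile(Q[:,0],.3));return st,s,T
E
python3 - <<'E'
from h import *
plan([532,181,160],161)
st,s,T=held();cv2.imwrite("pics/w3.png",s["frame"])
E
```

```text
pos [ 480.8 -204.6  144.4] xang -166.14 shift [-0.1421  0.362  -0.0167] turn [-0.19  0.29 32.86] q [-0.53  0.35  1.78 -0.    1.01 -2.35] ft [ 0.3 -0.5 -1.4] t 6.53 gap 18.6
[[-36.   -0.8 -21.2 157. ]
 [-30.   -0.8 -21.5 369. ]
 [-24.   -0.8 -21.5 380. ]
 [-18.   -0.8 -21.3 391. ]]
far end x -39.22322619515975
```

View pics/w3.png

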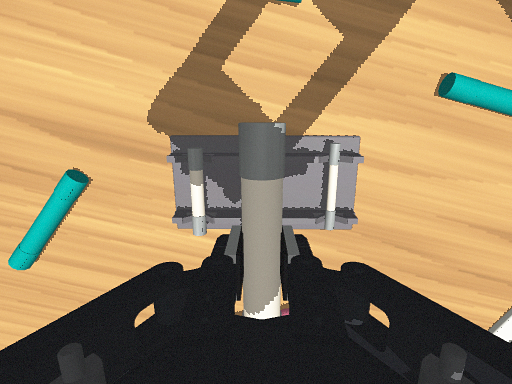

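The fuse is lifted (tube around (262,240), cap (262,150)), and the small fuses are undisturbed at (197,190) and (333,185). I measure the cap in tool coordinates and move to the block.

Run:
```python
from h import *
st,s,W=wpix();R=Rn.from_rotvec(st["ee_rot"]).as_matrix();T=(W-st["eef_pos"])@R
for v in(123,125,130,140,150,160,170,178,182,200,220,240): print(v,np.round(T[v,262],1),s["depth"][v,262])
for v in(130,150,170,200):
    r=np.where((T[v,200:330,2]<-0)&(abs(T[v,200:330,1])<13))[0]+200
    print(v,r.min(),r.max(),np.round(T[v,r.min()],1),np.round(T[v,r.max()],1))
```

```text
123 [ 63.2  -0.5 -21.1] 118.12507
125 [ 62.4  -0.5 -21.3] 118.13188
130 [ 60.3  -0.5 -20.6] 119.395294
140 [ 56.2  -0.5 -22.2] 118.88688
150 [ 51.8  -0.5 -21.1] 121.109184
160 [ 47.6  -0.5 -22.3] 120.99729
170 [ 43.2  -0.5 -22.1] 122.42553
178 [ 39.5  -0.5 -21.6] 123.87368
182 [ 37.5  -0.5 -20.6] 125.320984
200 [ 28.9  -0.5 -20.2] 127.91598
220 [ 19.6  -0.5 -21.3] 129.31874
240 [  9.6  -0.5 -21.5] 131.73656
130 238 285 [ 59.9 -11.6 -11. ] [ 59.9  10.1 -10.9]
150 239 284 [ 50.8 -11.2 -12.1] [ 51.    9.7 -13.5]
170 239 284 [ 41.3 -11.5 -11.6] [ 41.5   9.9 -12.5]
200 241 282 [ 26.2 -10.9 -11.1] [ 26.7   9.2 -12.8]
```

jog_arm([
  [[0,0,-0.01],[0,0,0],0.015],
  [[-0.014,0.036,0],[0,0,0],0.015],
  [[-0.014,0.036,0],[0,0,0],0.015],
  [[-0.014,0.036,0],[0,0,0],0.015],
  [[-0.014,0.036,0],[0,0,0],0.015],
  [[-0.014,0.036,0],[0,0,0],0.015],
  [[-0.014,0.036,0],[0,0,0],0.015],
  [[-0.014,0.036,0],[0,0,0],0.015],
])

```text
t: 7.3
eef_pos: [513.1, 66.7, 151.2]
ee_rot: [0.378, -3.116, -0.0]
ft_force: [0.7, -0.8, -0.6]
finger_gap: 18.4
grip_force: 49.2
```

jog_arm([
  [[0,0,0],[0,0,6.6],0.015],
  [[0,0,0],[0,0,6.6],0.015],
  [[0,0,0],[0,0,6.6],0.015],
  [[0,0,0],[0,0,6.6],0.015],
  [[0,0,0],[0,0,6.5],0.015],
  [[0,0,0],[0,0,0],0.015],
])

```text
t: 7.8
eef_pos: [513.2, 65.0, 151.1]
ee_rot: [-0.525, -3.095, 0.001]
ft_force: [-0.4, -0.0, -1.1]
finger_gap: 18.8
grip_force: 49.3
```

Run:
```python
from h import *
plan([532,181,154],161)
st,s,W=wpix();cv2.imwrite("pics/w4.png",s["frame"]);np.save("w4.npy",{"s":s,"W":W,"st":st},allow_pickle=True)
for n in("seat","mouth","clip_a_mid","clip_b_mid","panel"):
    print(n,[(np.round(r["at"],1),round(r["p"],2)) for r in env.pinpoint(n,s)][:2])
```

```text
pos [513.2  65.  151.1] xang 160.74 shift [ 0.0205  0.1157 -0.003 ] turn [-0.05 -0.12 -0.26] q [-0.01  0.33  1.78 -0.    1.03 -1.24] ft [-0.4 -0.  -1.1] t 7.8 gap 18.8
seat [(array([529.2, 177.6,  42.3]), 0.55)]
mouth [(array([534.7, 184.3,  57. ]), 0.66), (array([ 463. , -139. ,   26.9]), 0.26)]
clip_a_mid [(array([484.3, 202.9,  44.4]), 0.86)]
clip_b_mid [(array([575.3, 162.8,  42.5]), 0.94)]
panel [(array([ 5.420e+02,  2.262e+02, -2.000e-01]), 0.94)]
```

View pics/w4.png

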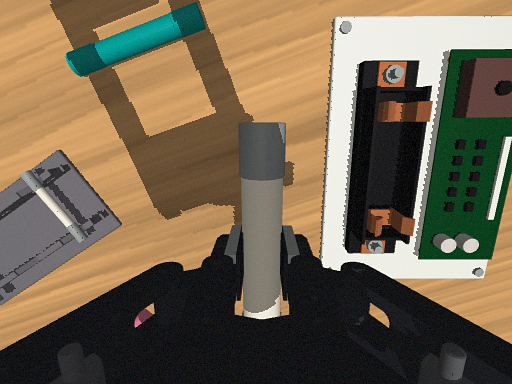

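The view shows the held fuse (262,220), the fuse block with clips at (405,108) and (390,222) and screws at (393,73) and (375,246), and the panel's edges. I measure the block in the cloud.

Run:
```python
from h import *
d=np.load("w4.npy",allow_pickle=True).item();W=d["W"];s=d["s"];F=s["frame"].astype(int)
X=W.reshape(-1,3);C=F.reshape(-1,3)
near=(abs(X[:,0]-545)<200)&(abs(X[:,1]-215)<150)
# panel: white plane z~8
wh=near&(C.min(1)>170)&(abs(X[:,2]-8)<5)
img=wh.reshape(384,512).astype(np.uint8);n,l,st,_=cv2.connectedComponentsWithStats(img);k=1+np.argmax(st[1:,4]);
Q=X[(l==k).ravel()];r=cv2.minAreaRect(Q[:,:2].astype(np.float32));print("panel",len(Q),r,np.median(Q[:,2]))
ang=r[2] if r[2]<45 else r[2]-90
print("ang",ang)
c0=np.array(r[0]);a=np.radians(ang);ex=np.array([np.cos(a),np.sin(a)]);ey=np.array([-ex[1],ex[0]])
print("seat from panel",c0-45*ey)
cop=near&(C[:,2]>110)&(C[:,2]-C[:,0]>50)&(X[:,2]>20)
ref=np.array([532,181.])
L=np.column_stack([(X[:,:2]-ref)@ex,(X[:,:2]-ref)@ey,X[:,2]])
for n,m in(("a",L[:,0]<0),("b",L[:,0]>0)):
    q=L[cop&m&(abs(L[:,0])<63)&(abs(L[:,1])<40)&(L[:,2]>48)];print(n,len(q),np.round(np.percentile(q,[1,50,99],axis=0),1))
    for y0,y1 in((-30,-3),(3,30)):
        k=q[(q[:,1]>y0)&(q[:,1]<y1)]
        if len(k)>5: print("   ",y0,len(k),np.round(np.percentile(k,[2,50,98],axis=0),1))
dark=near&(C.max(1)<90)&(abs(L[:,0])<30)&(abs(L[:,1])<40)&(L[:,2]>42)&(L[:,2]<60)
q=L[dark];print("barrier",len(q))
for sgn in(-1,1):
    k=q[q[:,1]*sgn>0]
    if len(k): print(sgn,len(k),np.round(np.percentile(k,[2,50,98],axis=0),1))
top=np.load("top.npy",allow_pickle=True).item()
P=cloud(top);f=top["frame"].astype(int)
wh=(f.min(-1)>150)&(abs(P[...,0]-550)<170)&(abs(P[...,1]-223)<130)&(P[...,2]<20)
n,l,stt,_=cv2.connectedComponentsWithStats(wh.astype(np.uint8));k=1+np.argmax(stt[1:,4]);print("top panel",cv2.minAreaRect(P[l==k][:,:2].astype(np.float32)))
```

```text
panel 15628 ((546.9652709960938, 224.62640380859375), (189.93458557128906, 270.2146301269531), 70.9089126586914) 8.583743018574367
ang -19.091087341308594
seat from panel [532.24708035 182.10141276]
a 450 [[-57.9 -14.6  54. ]
 [-50.2  14.1  59.1]
 [-42.4  20.5  63.4]]
    -30 158 [[-57.8 -14.6  54. ]
 [-49.9 -11.9  60.8]
 [-42.4  -6.4  63.8]]
    3 292 [[-57.8  12.3  54.4]
 [-50.3  16.2  58.4]
 [-42.4  20.4  62.1]]
b 320 [[ 41.9 -14.3  54. ]
 [ 49.5  13.9  59.3]
 [ 57.6  20.4  63. ]]
    -30 107 [[ 41.9 -14.5  55. ]
 [ 49.3 -11.6  60.9]
 [ 57.3  -6.5  63. ]]
    3 213 [[42.  12.1 54.3]
 [49.6 15.9 58.5]
 [57.5 20.2 62.2]]
barrier 1086
-1 493 [[-29.  -22.1  42.4]
 [ -0.8 -21.3  50.5]
 [ 28.6 -18.6  52.7]]
1 593 [[-29.   19.7  42.4]
 [ -1.3  20.6  49.2]
 [ 28.6  23.1  52.8]]
top panel ((545.5775146484375, 223.23574829101562), (186.92343139648438, 265.4091796875), 70.85787963867188)
```

jog_arm([
  [[0.0052,0.0298,0],[0,0,-0.17],0.015],
  [[0.0052,0.0298,0],[0,0,0],0.015],
  [[0.0052,0.0298,0],[0,0,0],0.015],
  [[0.0052,0.0298,0],[0,0,0],0.015],
  [[0,0,0.03],[0,0,0],0.015],
  [[0,0,0.03],[0,0,0],0.015],
  [[0,0,0.015],[0,0,0],0.015],
  [[0,0,0],[0,0,0],0.015],
  [[0,0,0],[0,0,0],0.015],
  [[0,0,0],[0,0,0],0.015],
])

```text
t: 8.93
eef_pos: [533.8, 184.4, 77.7]
ee_rot: [0.515, 3.098, 0.001]
ft_force: [0.8, -0.4, -1.5]
finger_gap: 19.0
grip_force: 49.5
```

Run:
```python
from h import *
plan([532.8,184.4,52.5],160.91)
st,s,W=wpix();cv2.imwrite("pics/w5.png",s["frame"]);F=s["frame"].astype(int)
a=np.radians(-19.09);ex=np.array([np.cos(a),np.sin(a)]);ey=np.array([-ex[1],ex[0]])
X=W.reshape(-1,3);C=F.reshape(-1,3);L=np.column_stack([(X[:,:2]-[532.09,181.7])@ex,(X[:,:2]-[532.09,181.7])@ey,X[:,2]])
fus=(abs(L[:,1])<16)&(L[:,2]>68)&(L[:,2]<95)&(L[:,0]<-20)&(L[:,0]>-70);q=L[fus];print("fuse",len(q),np.round(np.percentile(q,[1,50,99],axis=0),1))
cop=(C[:,2]-C[:,0]>50)&(C[:,2]>110)&(L[:,2]>46)&(L[:,2]<68)&(abs(L[:,0])<64)&(abs(L[:,1])<30)
for s_ in(-1,1):
    q=L[cop&(L[:,0]*s_>0)]
    for t_ in(-1,1):
        k=q[q[:,1]*t_>3]
        if len(k)>5: print(s_,t_,len(k),np.round(np.percentile(k,[2,50,98],axis=0),1))
```

```text
pos [533.8 184.4  77.7] xang 161.14 shift [ 0.001  -0.0004  0.0252] turn [0.04 0.07 0.23] q [ 0.21  0.49  1.74 -0.    0.91 -1.03] ft [ 0.8 -0.4 -1.5] t 8.93 gap 19.0
fuse 856 [[-62.4  -8.2  80.4]
 [-43.7   2.6  93.5]
 [-20.6  13.6  95. ]]
-1 1 188 [[-57.8  16.3  58.8]
 [-50.6  18.1  60.5]
 [-42.6  20.   62.2]]
1 -1 33 [[ 52.3 -14.4  60.1]
 [ 54.7 -13.2  61.7]
 [ 57.8 -11.6  62.8]]
1 1 62 [[45.  15.6 58.4]
 [54.3 16.8 59.9]
 [57.6 19.5 61.5]]
```

jog_arm([
  [[0.001,-0.0005,0.01],[0,0,0.2],0.015],
  [[0,0,0.008],[0,0,0],0.015],
  [[0,0,0.004],[0,0,0],0.015],
  [[0,0,0.002],[0,0,0],0.015],
  [[0,0,0],[0,0,0],0.015],
  [[0,0,0],[0,0,0],0.015],
])

```text
t: 9.48
eef_pos: [531.7, 184.2, 52.6]
ee_rot: [-0.52, -3.098, 0.0]
ft_force: [0.1, -0.0, -0.9]
finger_gap: 19.1
grip_force: 49.5
```

jog_arm([
  [[0,0,0.001],[0,0,0],0.015],
  [[0,0,0],[0,0,0],0.015],
])

```text
t: 9.65
eef_pos: [532.0, 184.3, 51.9]
ee_rot: [0.52, 3.098, 0.0]
ft_force: [-0.7, -0.0, -0.4]
finger_gap: 18.6
grip_force: 49.5
```

Run:
```python
from h import *
for i in range(3): env.snapshot("top"); plan([532.8,184.2,51.5],160.91)
```

```text
pos [531.9 184.3  51.9] xang 160.93 shift [-0.0009  0.0002  0.0004] turn [0.   0.01 0.02] q [ 0.21  0.53  1.77 -0.    0.85 -1.03] ft [ 0.7 -0.1 -1.6] t 9.7 gap 18.6
pos [532.  184.3  51.9] xang 160.93 shift [-0.0008  0.0002  0.0004] turn [0.01 0.01 0.02] q [ 0.21  0.53  1.77 -0.    0.85 -1.03] ft [ 0.2 -0.3 -1. ] t 9.75 gap 18.7
pos [531.9 184.3  51.9] xang 160.93 shift [-0.0009  0.0002  0.0004] turn [0.   0.01 0.02] q [ 0.21  0.53  1.77 -0.    0.85 -1.03] ft [-0.9 -0.3 -1.1] t 9.8 gap 18.7
```

No contact yet, and the fuse is within about 2 mm of the mouth. I release gently and rise.

jog_arm([
  [[-0.0005,0,0],[0,0,0],0.021],
  [[0,0,0],[0,0,0],0.022],
  [[0,0,0],[0,0,0],0.024],
  [[0,0,0],[0,0,0],0.03],
  [[0,0,0],[0,0,0],0.04],
  [[0,0,-0.01],[0,0,0],0.045],
  [[0,0,-0.03],[0,0,0],0.045],
  [[0,0,-0.03],[0,0,0],0.045],
  [[0,0,-0.02],[0,0,0],0.045],
  [[0,0,0],[0,0,0],0.045],
])

```text
t: 10.63
eef_pos: [535.5, 184.9, 147.0]
ee_rot: [0.519, 3.09, 0.005]
ft_force: [1.5, 0.6, 0.6]
finger_gap: 45.2
grip_force: 0.0
```

```bash
cat >> h.py <<'E'
def block():
    st,s,W=wpix();F=s["frame"].astype(int)
    a=np.radians(-19.09);ex=np.array([np.cos(a),np.sin(a)]);ey=np.array([-ex[1],ex[0]])
    X=W.reshape(-1,3);C=F.reshape(-1,3);L=np.column_stack([(X[:,:2]-[532.09,181.7])@ex,(X[:,:2]-[532.09,181.7])@ey,X[:,2]-44])
    g=(C.max(1)-C.min(1)<40)&(abs(L[:,1])<17)&(L[:,2]>3)&(L[:,2]<36)&(abs(L[:,0])<68)&(C.max(1)>70)
    for x in range(-60,61,10):
        q=L[g&(abs(L[:,0]-x)<4)]
        if len(q)>15: print(x,len(q),"y",np.round(np.percentile(q[:,1],[2,98]),1),"ztop",round(np.percentile(q[:,2],93),1))
    q=L[g];print("x ends",np.round(np.percentile(q[:,0],[.5,99.5]),1));return st,s,L
E
python3 - <<'E'
from h import *
st,s,L=block();plan([532,181.7,150],160.91);cv2.imwrite("pics/w6.png",s["frame"])
E
```

```text
-60 279 y [-6.9 13. ] ztop 28.0
-50 261 y [-7.1 12.7] ztop 28.0
-40 250 y [-6.4 12.7] ztop 27.9
-30 235 y [-6.6 12. ] ztop 27.4
-20 233 y [-6.7 12.1] ztop 27.5
-10 227 y [-6.8 12.2] ztop 27.4
0 222 y [-7.  12.3] ztop 27.4
10 220 y [-7.1 12.5] ztop 27.3
20 211 y [-7.2 12.6] ztop 27.3
30 203 y [-6.5 12.7] ztop 27.2
40 214 y [-7.6 12.7] ztop 27.8
50 196 y [-7.6 12.8] ztop 27.8
60 156 y [-7.7 12.9] ztop 27.9
x ends [-63.8  62. ]
pos [534.4 184.6 145. ] xang 160.93 shift [ 0.0013 -0.0035 -0.0051] turn [0.17 0.29 0.02] q [ 0.21  0.4   1.69 -0.    1.05 -1.03] ft [ 0.8 -0.2  0.1] t 10.68 gap 45.2
```

View pics/w6.png

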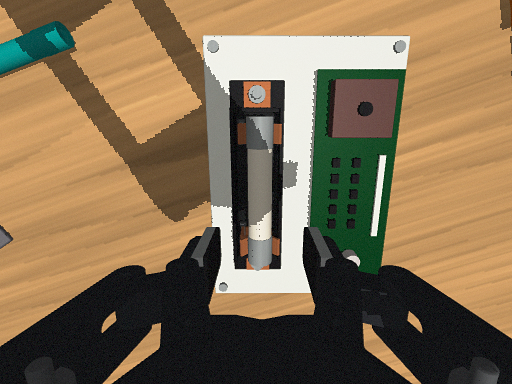

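The fuse rests level at the mouth (tube (260,190), caps (260,130) and (260,250)), between both clips. I turn the tool 90° so that two fingertips press on the tube.

jog_arm([
  [[0,0,0],[0,0,7],0.042],
  [[0,0,0],[0,0,7],0.042],
  [[0,0,0],[0,0,7],0.042],
  [[0,0,0],[0,0,7],0.042],
  [[0,0,0],[0,0,7],0.042],
  [[0,0,0],[0,0,7],0.042],
  [[0,0,0],[0,0,7],0.042],
  [[0,0,0],[0,0,7],0.042],
  [[0,0,0],[0,0,7],0.042],
  [[0,0,0],[0,0,7],0.042],
])

```text
t: 11.52
eef_pos: [531.3, 183.9, 140.9]
ee_rot: [-2.209, -2.232, 0.003]
ft_force: [-0.5, -0.0, -0.1]
finger_gap: 41.9
grip_force: 0.0
```

jog_arm([
  [[0,0,0],[0,0,7],0.042],
  [[0,0,0],[0,0,7],0.042],
  [[0,0,0],[0,0,6],0.042],
  [[0,0,0],[0,0,0],0.042],
  [[0,0,0],[0,0,0],0.042],
  [[0,0,0],[0,0,0],0.042],
])

```text
t: 12.02
eef_pos: [531.8, 184.0, 141.3]
ee_rot: [-2.556, -1.826, 0.002]
ft_force: [0.6, 0.6, -0.1]
finger_gap: 41.8
grip_force: 0.0
```

```bash
python3 -c "
from h import *
plan([532.4,182.6,80],70.91)"
```

```text
pos [531.8 184.  141.3] xang 71.1 shift [-0.0011  0.0011  0.0613] turn [-0.05  0.04  0.19] q [ 0.21  0.4   1.69 -0.    1.05  0.54] ft [ 0.6  0.6 -0.1] t 12.02 gap 41.8
```

jog_arm([
  [[-0.001,0.001,0.02],[0,0,0.2],0.042],
  [[0,0,0.02],[0,0,0],0.042],
  [[0,0,0.015],[0,0,0],0.042],
  [[0,0,0.006],[0,0,0],0.042],
  [[0,0,0.004],[0,0,0],0.042],
  [[0,0,0],[0,0,0],0.042],
  [[0,0,0],[0,0,0],0.042],
  [[0,0,0],[0,0,0],0.042],
])

```text
t: 12.68
eef_pos: [533.6, 183.0, 77.7]
ee_rot: [2.561, 1.818, 0.002]
ft_force: [-0.3, -0.8, -0.3]
finger_gap: 42.1
grip_force: 0.0
```

```bash
python3 -c "
from h import *
plan([532.4,182.6,72],70.91)"
```

```text
pos [533.6 183.   77.7] xang 70.75 shift [-0.0008 -0.001   0.0057] turn [ 0.08 -0.04 -0.16] q [ 0.21  0.49  1.75 -0.    0.91  0.54] ft [-0.3 -0.8 -0.3] t 12.68 gap 42.1
```

jog_arm([
  [[-0.0008,-0.001,0.003],[0,0,0],0.042],
  [[0,0,0.002],[0,0,0],0.042],
  [[0,0,0.002],[0,0,0],0.042],
  [[0,0,0.001],[0,0,0],0.042],
  [[0,0,0],[0,0,0],0.042],
])

```text
t: 13.1
eef_pos: [531.6, 182.4, 68.8]
ee_rot: [-2.562, -1.818, 0.0]
ft_force: [-0.2, 0.2, 2.0]
finger_gap: 42.1
grip_force: 0.7
```

jog_arm([
  [[0,0,0.001],[0,0,0],0.042],
  [[0,0,0.001],[0,0,0],0.042],
])

```text
t: 13.27
eef_pos: [531.8, 182.4, 68.1]
ee_rot: [2.562, 1.818, 0.0]
ft_force: [-5.6, -1.4, 24.6]
finger_gap: 42.0
grip_force: 11.8
```

jog_arm([
  [[0,0,0.001],[0,0,0],0.042],
  [[0,0,0],[0,0,0],0.042],
])

```text
t: 13.43
eef_pos: [531.9, 182.4, 67.9]
ee_rot: [2.561, 1.818, 0.001]
ft_force: [-4.7, -2.1, 20.3]
finger_gap: 42.1
grip_force: 10.6
```

Contact came where expected. I follow it down in small steps.

jog_arm([
  [[0,0,0.001],[0,0,0],0.042],
  [[0,0,0],[0,0,0],0.042],
])

```text
t: 13.6
eef_pos: [532.1, 182.2, 67.2]
ee_rot: [2.561, 1.818, 0.002]
ft_force: [-5.4, -2.7, 23.6]
finger_gap: 41.9
grip_force: 11.7
```

jog_arm([
  [[0,0,0.001],[0,0,0],0.042],
  [[0,0,0],[0,0,0],0.042],
])

```text
t: 13.77
eef_pos: [532.4, 182.1, 66.2]
ee_rot: [2.56, 1.818, 0.002]
ft_force: [-6.0, -3.6, 23.5]
finger_gap: 42.3
grip_force: 11.2
```

jog_arm([
  [[0,0,0.001],[0,0,0],0.042],
  [[0,0,0.0005],[0,0,0],0.042],
  [[0,0,0],[0,0,0],0.042],
])

```text
t: 14.02
eef_pos: [532.7, 182.2, 64.3]
ee_rot: [2.56, 1.818, 0.003]
ft_force: [-2.7, -2.9, 16.7]
finger_gap: 42.1
grip_force: 7.8
```

jog_arm([
  [[0,0,0.001],[0,0,0],0.042],
  [[0,0,0.0005],[0,0,0],0.042],
  [[0,0,0],[0,0,0],0.042],
])

```text
t: 14.27
eef_pos: [532.9, 182.2, 62.1]
ee_rot: [2.56, 1.818, 0.003]
ft_force: [-0.5, -1.5, 9.8]
finger_gap: 41.8
grip_force: 4.6
```

jog_arm([
  [[0,0,0.001],[0,0,0],0.042],
  [[0,0,0.0005],[0,0,0],0.042],
  [[0,0,0],[0,0,0],0.042],
])

```text
t: 14.52
eef_pos: [532.8, 182.3, 60.1]
ee_rot: [2.561, 1.818, 0.003]
ft_force: [-0.3, -1.6, 6.3]
finger_gap: 41.7
grip_force: 2.7
```

jog_arm([
  [[0,0,0.001],[0,0,0],0.042],
  [[0,0,0.001],[0,0,0],0.042],
  [[0,0,0],[0,0,0],0.042],
])

```text
t: 14.77
eef_pos: [532.5, 182.5, 57.5]
ee_rot: [2.561, 1.818, 0.002]
ft_force: [1.2, 0.1, 1.8]
finger_gap: 41.8
grip_force: 0.8
```

jog_arm([
  [[0,0,0.001],[0,0,0],0.042],
  [[0,0,0.001],[0,0,0],0.042],
  [[0,0,0],[0,0,0],0.042],
])

```text
t: 15.02
eef_pos: [530.8, 182.3, 54.7]
ee_rot: [-2.561, -1.818, 0.003]
ft_force: [-0.2, -0.5, -0.3]
finger_gap: 42.1
grip_force: 0.0
```

jog_arm([
  [[0,0,0.001],[0,0,0],0.042],
  [[0,0,0.0005],[0,0,0],0.042],
  [[0,0,0],[0,0,0],0.042],
])

```text
t: 15.27
eef_pos: [531.2, 182.3, 53.4]
ee_rot: [-2.562, -1.818, 0.001]
ft_force: [-0.5, -1.2, 0.4]
finger_gap: 41.9
grip_force: 0.0
```

It seems to have snapped through. I press on gently to the hard stop.

jog_arm([
  [[0,0,0.001],[0,0,0],0.042],
  [[0,0,0],[0,0,0],0.042],
])

```text
t: 15.43
eef_pos: [531.5, 182.4, 52.6]
ee_rot: [-2.562, -1.818, 0.001]
ft_force: [-0.1, -0.1, -0.2]
finger_gap: 42.1
grip_force: 0.0
```

jog_arm([
  [[0,0,0.0007],[0,0,0],0.042],
  [[0,0,0],[0,0,0],0.042],
])

```text
t: 15.6
eef_pos: [531.6, 182.4, 52.3]
ee_rot: [2.562, 1.818, -0.0]
ft_force: [-2.0, -0.1, 3.1]
finger_gap: 41.8
grip_force: 1.5
```

jog_arm([
  [[0,0,0.0005],[0,0,0],0.042],
  [[0,0,0],[0,0,0],0.042],
])

```text
t: 15.77
eef_pos: [531.7, 182.4, 52.2]
ee_rot: [2.562, 1.818, 0.0]
ft_force: [-2.1, -0.7, 7.6]
finger_gap: 42.2
grip_force: 3.7
```

jog_arm([
  [[0,0,0.0004],[0,0,0],0.042],
  [[0,0,0],[0,0,0],0.042],
])

```text
t: 15.93
eef_pos: [531.7, 182.4, 52.1]
ee_rot: [2.562, 1.818, 0.0]
ft_force: [-2.5, -0.3, 11.2]
finger_gap: 41.9
grip_force: 5.3
```

jog_arm([
  [[0,0,0.001],[0,0,0],0.042],
  [[0,0,0],[0,0,0],0.042],
])

```text
t: 16.1
eef_pos: [531.8, 182.5, 52.0]
ee_rot: [2.562, 1.818, 0.001]
ft_force: [-5.6, -1.5, 18.5]
finger_gap: 41.9
grip_force: 9.3
```

jog_arm([
  [[0,0,-0.002],[0,0,0],0.042],
  [[0,0,-0.01],[0,0,0],0.042],
  [[0,0,-0.03],[0,0,0],0.042],
  [[0,0,-0.03],[0,0,0],0.042],
  [[0,0,-0.03],[0,0,0],0.042],
  [[-0.03,0,0],[0,0,0],0.042],
  [[-0.03,0,0],[0,0,0],0.042],
  [[0,0,0],[0,0,0],0.042],
  [[0,0,0],[0,0,0],0.042],
  [[0,0,0],[0,0,0],0.042],
])

```text
t: 16.93
eef_pos: [512.2, 125.9, 152.5]
ee_rot: [2.563, 1.817, 0.001]
ft_force: [0.5, -0.3, 0.4]
finger_gap: 41.8
grip_force: 0.0
```

Run:
```python
from h import *
st,s,L=block();plan([532,181.7,150],70.91);cv2.imwrite("pics/w7.png",s["frame"])
```

```text
-60 175 y [-7.9 10.4] ztop 11.3
-50 192 y [-6.1 10.3] ztop 11.5
-40 219 y [-9.  10.3] ztop 11.5
-30 215 y [-9.   9.4] ztop 10.7
-20 214 y [-9.1 10.2] ztop 10.9
-10 211 y [-8.9 10.2] ztop 10.9
0 232 y [-9.2 10.1] ztop 10.7
10 230 y [-9.2 10.1] ztop 11.0
20 225 y [-9.3 10. ] ztop 10.9
30 221 y [-8.9 10. ] ztop 10.7
40 222 y [-8.4 10.4] ztop 11.2
50 200 y [-6.6 10.7] ztop 11.7
60 218 y [-8.5 10.7] ztop 11.4
x ends [-62.   63.4]
pos [512.4 126.3 152.3] xang 70.72 shift [0.0588 0.0002 0.0024] turn [ 0.02 -0.03 -0.19] q [0.11 0.34 1.76 0.   1.04 0.45] ft [ 1.  -0.4 -1.2] t 16.98 gap 42.0
```

View pics/w7.png

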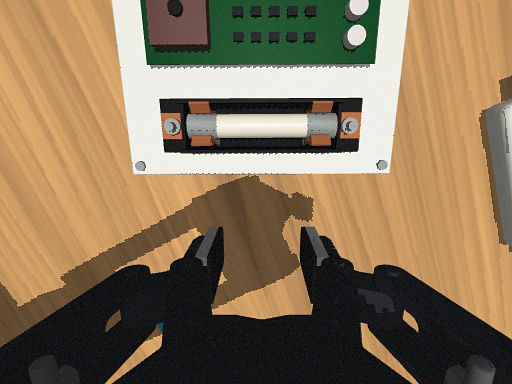

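The fuse (262,125) is seated level at seat height (tube top about +10.8 mm, y about 0.5, x about 0.7). Both clips are closed over it, and the gripper is clear. I hand it in.

```bash
python3 -c "
from station import env
print(env.close_job())"
```

```text
the job is handed in; nothing more can be done
None
```

The big fuse is seated level and centred in both clips, the arm has let go and is clear of it, and the job is handed in (no verdict came back); the highest press force reading was about 25 N, and the two smaller fuses were still in the rack when last seen after the lift.

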